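# Slacken the left-hand nut of the vegetable slicer

### The job

The slicing disc has to come off for washing. Its black wing nut has a left-hand thread, so unscrew it by turning it clockwise, seen from above, until the engraved white line on the nut points along the engraved black line on the disc; leave it standing there and let go. Do not turn the similar nut on the grater.

Things in the scene. Friction and masses are not known exactly. Their poses are not given: they have to be found in the camera images.
- slicer_nut (a joint): turn of the slicer's nut about its upright axis, rad: 0 = fully tight (hard stop), growing clockwise seen from above; at 1.35 its white line is in line with the black release line; second hard stop at 2.2. Starts between 0.05 and 0.5; friction about 0.08 N m; stays where it is left; the nut rises 2 mm per rad as it unscrews
- nut_grip (a point): on the axis of the slicer's nut, at the height to grip it. The nut: black bar 56 long, 14 thick (pinch across this), 33 mm high, on a round metal collar 40 mm wide, 8 mm high. This point is 10 mm below the bar's top, 32 mm above the disc when tight. x axis: along the bar to the end whose top has the engraved white line (26 x 6 mm, from the middle out); z up; the axes turn with the nut
- release_line (a point): middle of the black release line engraved on the slicer's disc: thin, radial, 66 x 4 mm, opposite the grey switch box, its middle 63 mm from the nut's axis. x axis outwards along it, z up. The slicer is a fixed white drum 210 mm wide, 74 mm high to the face of its metal disc, which has three broad black radial slits with blades
- grater_nut_end (a point): one end of the bar of the grater's nut, 28 mm from that nut's axis. The grater is a similar white drum, but its disc is covered with small round studs and has no slits; its nut is a black bar of the same size without any engraved line, and must not be turned
Things that resemble listed ones, but are neither listed nor needed, are in the scene too. Leave any green look-alike of the part that bears slicer_nut alone.

How it is judged:
By the outcome, as a careful person would: the job done as asked, in the order asked, and still so for the second after the job is handed in, with the robot touching nothing.
It also fails if it takes over 32 s, if anything falls off the work surface, if the arm or the gripper's body presses on something with over 40 N, if the wrist force passes 120 N, or if a joint passes its speed limit or range.

### The arm

A 7-joint arm with a two-finger parallel gripper is mounted at the origin on the work surface. World frame = base frame: x ahead of the robot, y to its left, z up, the work surface at z = 0. Lengths are in m, angles in rad, forces in N, time in s.
With the tool pointing down it reaches from about 0.4 to 0.875 m from the base axis. Payload 6.5 kg.
Tool frame: the origin (TCP) lies at the very end of the fingers, on their centre line; the grasp point (between the pads) lies r.pinch_z behind it (r.pinch_z is the distance from the TCP to the grasp point, in m); z points along the fingers, y is the line along which they close (so a half turn about z gives the same grasp; the last joint's range is limited). The gripper opens to 88 mm and grips with 3 to 60 N. Pads are 18 mm wide; open, the fingers measure 123 mm over their backs; the gripper's body (75 mm by 187 mm) begins 45 mm behind the grasp point.
Start: joints at [1.141, 0.536, -0.004, 1.538, 0.003, 1.067, -0.071], TCP at [0.231, -0.607, 0.239] pointing down, gripper open.
Joint ranges: [-2.7, 2.7], [-0.37, 2.16], [-1.27, 1.26], [0.24, 2.4], [-1.31, 4.45], [0.19, 1.91], [-2.76, 2.76]. Speed limits (rad/s): [2.39, 2.39, 3.14, 3.14, 3.14, 3.14, 3.14].

### API

Orientations are given as a unit quaternion [w, x, y, z].
In Python, from workcell import r gives the robot as it stands. The module is installed in compiled form; this text tells all that it offers.
- The arm moves only by the tool move_arm, never from a script. Its arguments are lists of equal length, an entry for each row: "grip": the finger opening in cm, from 0 to 8.81; "slide": the shift along the tool's x, y, z in cm, a list of three; "angular": the turn, a rotation vector about the tool's x, y, z in rad, a list of three. In form: {"grip": [grip, ...], "slide": [[dx, dy, dz], ...], "angular": [[wx, wy, wz], ...]}. A call has 1 to 12 rows; each row is the pose to reach, as a shift and turn from the pose commanded when the call began, along the tool's axes at that moment; what a row does not reach only later rows make up. A row lasts 1/12 s, in which the tool goes at most 41.7 mm and 7.16 degrees, less where a joint would pass 70% of its speed; a pose out of reach is approached as far as the arm can. A call with a gripper value outside its range is refused whole. The fingers move at their own pace and stop on an object; the grip force is fixed at half the most. Time passes only in rows, so rows that repeat a pose let the fingers close. It gives the time, the measured TCP pose, the force, the opening and the grip force at its end, in the units of the state.
- r.get_obs(): the state, without advancing time (a new reading comes with each control period).
- r.read_camera(name): name is "scene" or "top"; returns the picture (420x560x3 uint8, blue, green, red); there is no depth.
- r.camera_info(name): a dict with "fx", "fy", "cx", "cy" (pixels), "eye" and "attitude" of the camera in the world. Camera axes: x right, y down, z forward; pixel columns grow to the right and rows downward; lengths in m; the calibration is good to about 2 mm. A picture is of the moment at which its call begins. camera_info takes no time and is no camera call.
- r.job_done(): hands the job in; it is judged then, once.
The state is a dict: "time": time; "q": joint angles; "joint_velocities": joint speeds; "joint_torque": joint torques, N m; "tool_pos": TCP position; "ee_rot": TCP orientation; "force": force on the tool from outside, world axes, zero at the start; "wrist_torque": the same for the moment, N m; "opening": opening from 0.0 (shut) to 1.0 (fully open); "gripper_force": force on a finger pad.
Only numpy, scipy, OpenCV 4.12 (cv2) and the standard library are available. Lean on these libraries where they do the work, as an engineer would, in place of code of your own. Each camera call takes 0.05 s, during which the arm holds its last target. There are 200 camera calls.

## Working session

There is one attempt and no reset: what is moved stays moved. The work goes in short steps, Python scripts to look and compute and a tool call to move; the robot and the scene stay as the last step left them, time stands still between calls to the robot, and variables do not carry over. Pictures are saved under pics/ and viewed, at most 10 in all, crops included, and the job is handed in when it is done.

Besides the shell and the picture viewer there is one more tool, called after "Request:" as name(argument=value, ...) on one line, values as JSON. move_arm: Moves the arm, as the interface text tells. Its arguments: {"type":"object","properties":{"grip":{"type":"array"},"slide":{"type":"array"},"angular":{"type":"array"}},"required":["grip","slide","angular"]}

```bash
mkdir -p pics; python3 - <<'E'
from workcell import r
import cv2
for n in("top","scene"):
    cv2.imwrite(f"pics/{n}0.png",r.read_camera(n)); print(r.camera_info(n))
o=r.get_obs();print(o,r.pinch_z)
E
```

```text
{'fx': 524.5101765159833, 'fy': 524.5101765159833, 'cx': 279.24413874451193, 'cy': 212.57076753465037, 'eye': array([ 0.28207406, -0.00906967,  1.11086059]), 'attitude': array([-0.05075607,  0.70933527, -0.70079124,  0.05620441])}
{'fx': 413.33879033789367, 'fy': 413.33879033789367, 'cx': 277.33556763050893, 'cy': 215.5009794844649, 'eye': array([0.89503472, 0.52897421, 0.7912259 ]), 'attitude': array([-0.12971363,  0.32524798,  0.86204012, -0.36643548])}
{'time': 0.1, 'q': array([ 1.14079434,  0.53713521, -0.00442408,  1.53873228,  0.00260144,
        1.06733218, -0.07118958]), 'joint_velocities': array([ 0.00067545, -0.00200693, -0.00063496, -0.00183483,  0.00061552,
       -0.00098652, -0.00095092]), 'joint_torque': array([ 4.19316537e-03, -5.72079062e+01,  9.94692408e-01, -2.52228874e+01,
       -5.61719388e-02,  1.35000679e-02,  3.46492823e-05]), 'tool_pos': array([ 0.23107269, -0.60695105,  0.2379142 ]), 'ee_rot': array([-7.73515256e-04,  9.83494912e-01,  1.80934013e-01, -2.06768162e-04]), 'force': array([ 0.3053854 , -0.65328369,  0.04397172]), 'wrist_torque': array([-0.00212913, -0.00135752,  0.00787302]), 'gripper_force': 0.0, 'opening': 0.9986947845436307} 0.0187
```

View pics/top0.png

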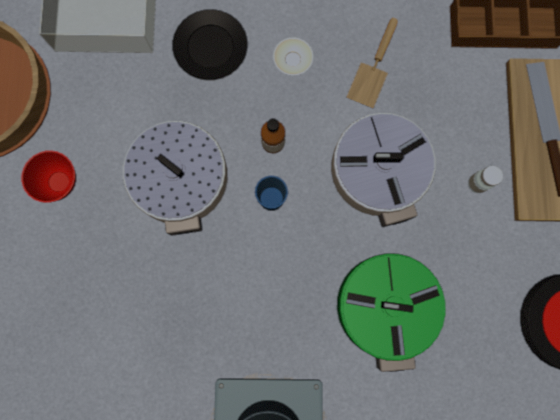

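View pics/scene0.png

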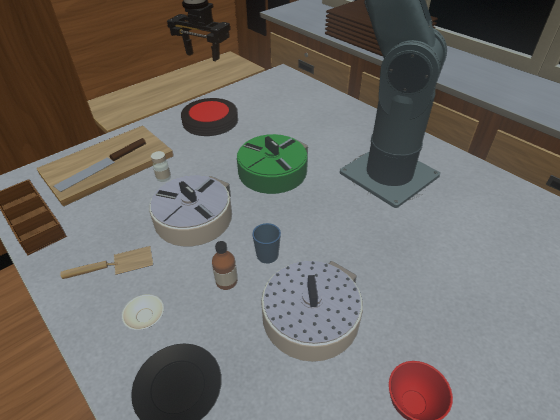

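```bash
cat > h.py <<'E'
from workcell import r
import numpy as np,cv2
from scipy.spatial.transform import Rotation as R
def rot(q): return R.from_quat(np.r_[q[1:],q[0]])
def ray(n,uv,z):
    c=r.camera_info(n); d=rot(c["attitude"]).apply([(uv[0]-c["cx"])/c["fx"],(uv[1]-c["cy"])/c["fy"],1])
    return c["eye"]+d*(z-c["eye"][2])/d[2]
def proj(n,p):
    c=r.camera_info(n); v=rot(c["attitude"]).inv().apply(np.array(p)-c["eye"]); return v[:2]/v[2]*c["fx"]+[c["cx"],c["cy"]]
E
python3 - <<'E'
from h import *
im=cv2.imread("pics/top0.png")
c=cv2.resize(im[105:225,325:445],None,fx=5,fy=5,interpolation=cv2.INTER_CUBIC)
cv2.imwrite("pics/c1.png",c)
E
```

```text
(no output)
```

View pics/c1.png

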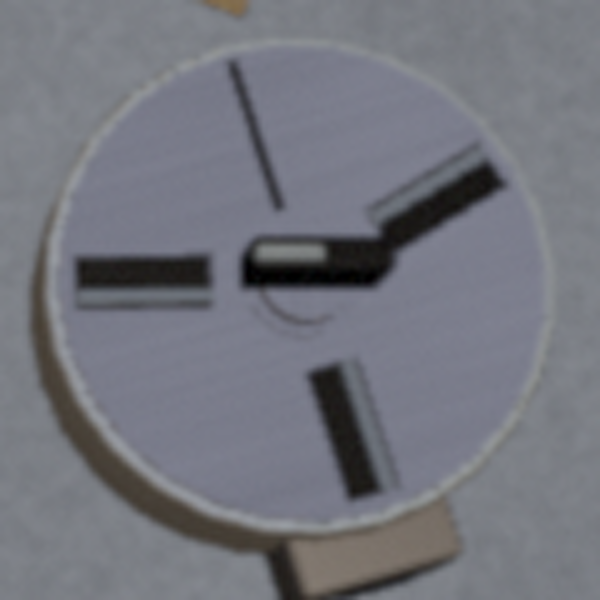

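The crop shows the white line on the nut pointing left, about (252..328, 253) in the crop. The black release line runs from (233,62) to (280,208), and the switch box is at the bottom.

```bash
python3 - <<'E'
from h import *
im=cv2.imread("pics/top0.png")
P=lambda x,y:(325+(x+.5)/5-.5,105+(y+.5)/5-.5)
a,b=[ray("top",P(*p),.074) for p in((233,62),(280,208))]
d=(a-b)/np.linalg.norm(a-b); print("line len",np.linalg.norm(a-b),"ctr",(a+b)/2-d*.063,"ang",np.arctan2(d[1],d[0]))
# disc rim ellipse centre, from crop extremes
for pts in ([(52,290),(551,290)],[(300,40),(300,533)]):
    q=[ray("top",P(*p),.074) for p in pts]; print("disc",(q[0]+q[1])/2,np.linalg.norm(q[0]-q[1]))
# white line on bar top: bright pixels near
g=cv2.resize(im[105:225,325:445],None,fx=5,fy=5,interpolation=cv2.INTER_CUBIC)
g=cv2.cvtColor(g,cv2.COLOR_BGR2GRAY); m=np.zeros_like(g); m[240:268,250:335]=(g[240:268,250:335]>95)
n,l,s,c=cv2.connectedComponentsWithStats(m); k=1+s[1:,4].argmax(); print(s[k])
(cx,cy),wh,an=cv2.minAreaRect(np.argwhere(l==k)[:,::-1].astype(np.float32)); bx=cv2.boxPoints(((cx,cy),wh,an)); print(bx)
bx=np.array([ray("top",P(*p),.1165) for p in bx]); e=bx[1]-bx[0],bx[2]-bx[1]; e=max(e,key=np.linalg.norm); e=e*np.sign(e[1])
u=e/np.linalg.norm(e); ctr=bx.mean(0); print("white len",np.linalg.norm(e),"ang",np.arctan2(u[1],u[0]),"axis",ctr-u*.013)
o=r.get_obs(); T=rot(o["ee_rot"]); print(T.as_matrix())
E
```

```text
line len 0.06445301385761147 ctr [ 0.5505916  -0.23035529  0.074     ] ang 0.2878559793042208
disc [ 0.54582202 -0.22985067  0.074     ] 0.20324852197252968
disc [ 0.54877507 -0.22921019  0.074     ] 0.20598397379299493
[257 244  67  15 901]
[[257. 244.]
 [323. 244.]
 [323. 258.]
 [257. 258.]]
white len 0.025849101919702366 ang 1.5845834180519578 axis [ 0.55077916 -0.22951407  0.1165    ]
[[ 9.34525680e-01  3.55895043e-01 -6.86621310e-04]
 [ 3.55895683e-01 -9.34524569e-01  1.44667385e-03]
 [-1.26800432e-04 -1.59631942e-03 -9.99998718e-01]]
```

Request:
move_arm(grip=[8.8,8.8,8.8,8.8,8.8,8.8,8.8,8.8,8.8,8.8,8.8,8.8], slide=[[3.6,-2,0],[7.2,-4,0],[10.8,-6,0],[14.4,-8,0],[18,-10,0],[21.6,-12,0],[25.2,-14,0],[28.8,-16,0],[32.4,-18,0],[36,-20,0],[39.6,-22,0],[43.2,-23.9,0]], angular=[[0,0,-0.1],[0,0,-0.2],[0,0,-0.3],[0,0,-0.4],[0,0,-0.5],[0,0,-0.6],[0,0,-0.7],[0,0,-0.8],[0,0,-0.9],[0,0,-1.0],[0,0,-1.1],[0,0,-1.22]])

```text
time: 1.1
tool_pos: [0.5507, -0.2285, 0.2386]
ee_rot: [-0.0, 0.701, 0.713, -0.0]
force: [-0.4, -0.6, -0.8]
opening: 0.996
gripper_force: 0.0
```

Request:
move_arm(grip=[8.8,8.8], slide=[[0,0,0],[0,0,0]], angular=[[0,0,0],[0,0,0]])

```text
time: 1.27
tool_pos: [0.5512, -0.2274, 0.2383]
ee_rot: [-0.001, 0.701, 0.713, 0.001]
force: [0.6, 0.3, 0.4]
opening: 1.002
gripper_force: 0.0
```

```bash
cat >> h.py <<'E'
def tell():
    o=r.get_obs(); T=rot(o["ee_rot"]).as_matrix()
    print(o["time"],"tcp",o["tool_pos"].round(4),"yaw",np.arctan2(T[1,0],T[0,0]).round(4),"tz",T[:,2].round(4),"q",o["q"].round(2),"F",o["force"].round(1),o["wrist_torque"].round(2),"open",o["opening"],o["gripper_force"])
    return o,T
E
python3 - <<'E'
from h import *
o,T=tell()
print("slide cm to grasp", T.T@(np.array([.550,-.2295,.106-r.pinch_z])-o["tool_pos"])*100)
E
```

```text
1.2667 tcp [ 0.5512 -0.2274  0.2383] yaw 1.5887 tz [-1.0e-04  1.7e-03 -1.0e+00] q [ 0.61  0.48 -0.4   1.67  0.21  1.04  0.16] F [0.6 0.3 0.4] [-0.12 -0.04  0.01] open 1.00194340932335 0.0
slide cm to grasp [-0.23365503 -0.12005716 15.09816384]
```

Request:
move_arm(grip=[8.8,8.8,8.8,8.8,8.8,8.8,8.8,8.8,8.8], slide=[[-0.2,-0.1,3],[-0.2,-0.1,6],[-0.2,-0.1,9],[-0.2,-0.1,11],[-0.2,-0.1,12.5],[-0.2,-0.1,13.8],[-0.2,-0.1,14.6],[-0.2,-0.1,15.0],[-0.2,-0.1,15.0]], angular=[[0,0,0],[0,0,0],[0,0,0],[0,0,0],[0,0,0],[0,0,0],[0,0,0],[0,0,0],[0,0,0]])

```text
time: 2.02
tool_pos: [0.5485, -0.2328, 0.0882]
ee_rot: [-0.0, 0.703, 0.711, -0.0]
force: [-0.1, -0.4, -0.3]
opening: 0.999
gripper_force: 0.0
```

```bash
python3 - <<'E'
from h import *
tell()
im=r.read_camera("scene"); u,v=proj("scene",[.55,-.23,.11]).astype(int); print(u,v)
cv2.imwrite("pics/s1.png",cv2.resize(im[max(v-75,0):v+75,u-100:u+100],None,fx=4,fy=4,interpolation=cv2.INTER_CUBIC))
E
```

```text
2.0167 tcp [ 0.5485 -0.2328  0.0882] yaw 1.5829 tz [-9.e-04 -0.e+00 -1.e+00] q [ 0.57  0.67 -0.34  1.77  0.3   0.76  0.09] F [-0.1 -0.4 -0.3] [-0.01 -0.09 -0.05] open 0.9985315308716487 0.0
187 188
```

View pics/s1.png

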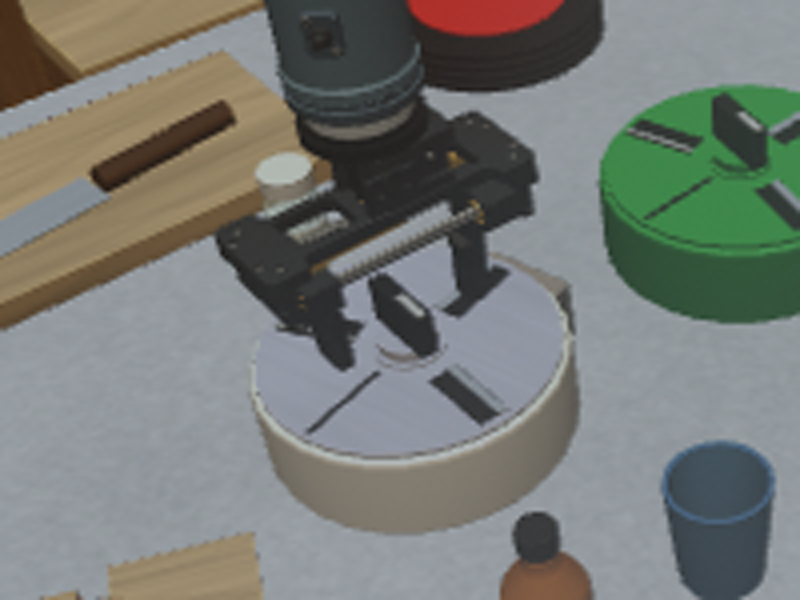

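The open fingers straddle the bar across its thickness, at about (410,310) in the crop. The readings put the tool about 2 mm off, so I'll undo the small shift, then close.

Request:
move_arm(grip=[8.8,8.8,5,3,1,0.5,0.5,0.5,0.5,0.5,0.5,0.5], slide=[[0.2,0.1,0.1],[0.2,0.1,0.1],[0.2,0.1,0.1],[0.2,0.1,0.1],[0.2,0.1,0.1],[0.2,0.1,0.1],[0.2,0.1,0.1],[0.2,0.1,0.1],[0.2,0.1,0.1],[0.2,0.1,0.1],[0.2,0.1,0.1],[0.2,0.1,0.1]], angular=[[0,0,0],[0,0,0],[0,0,0],[0,0,0],[0,0,0],[0,0,0],[0,0,0],[0,0,0],[0,0,0],[0,0,0],[0,0,0],[0,0,0]])

```text
time: 3.07
tool_pos: [0.5499, -0.2304, 0.0877]
ee_rot: [-0.0, 0.702, 0.712, -0.0]
force: [-0.3, 0.6, -0.5]
opening: 0.264
gripper_force: 0.0
```

```bash
python3 - <<'E'
from h import *
tell()
E
```

```text
3.0667 tcp [ 0.5499 -0.2304  0.0877] yaw 1.5838 tz [-0. -0. -1.] q [ 0.57  0.67 -0.34  1.77  0.3   0.76  0.09] F [-0.3  0.6 -0.5] [-0.04 -0.05  0.  ] open 0.26424723508876347 0.0
```

Not closed yet (23 mm open), so I'll keep closing.

Request:
move_arm(grip=[0.5,0.5,0.5,0.5,0.5,0.5], slide=[[0,0,0],[0,0,0],[0,0,0],[0,0,0],[0,0,0],[0,0,0]], angular=[[0,0,0],[0,0,0],[0,0,0],[0,0,0],[0,0,0],[0,0,0]])

```text
time: 3.57
tool_pos: [0.5505, -0.2303, 0.0878]
ee_rot: [0.0, 0.702, 0.712, 0.0]
force: [4.3, -0.7, -2.7]
opening: 0.155
gripper_force: 30.0
```

```bash
python3 - <<'E'
from h import *
tell()
E
```

```text
3.5667 tcp [ 0.5505 -0.2303  0.0878] yaw 1.584 tz [ 1.1e-03 -1.0e-04 -1.0e+00] q [ 0.57  0.67 -0.34  1.77  0.3   0.76  0.09] F [ 4.3 -0.7 -2.7] [-0.17 -0.88  0.04] open 0.15527350351826325 29.99925564508885
```

Request:
move_arm(grip=[0.5,0.5,0.5,0.5,0.5,0.5,0.5,0.5,0.5,0.5,0.5,0.5], slide=[[0,0,-0.02],[0,0,-0.04],[0,0,-0.06],[0,0,-0.08],[0,0,-0.1],[0,0,-0.12],[0,0,-0.14],[0,0,-0.16],[0,0,-0.18],[0,0,-0.2],[0,0,-0.22],[0,0,-0.24]], angular=[[0,0,0.1],[0,0,0.2],[0,0,0.3],[0,0,0.4],[0,0,0.5],[0,0,0.6],[0,0,0.7],[0,0,0.8],[0,0,0.9],[0,0,1.0],[0,0,1.1],[0,0,1.2]])

```text
time: 4.57
tool_pos: [0.5513, -0.2308, 0.0902]
ee_rot: [0.001, 0.982, 0.188, 0.001]
force: [6.3, -2.5, -6.2]
opening: 0.155
gripper_force: 30.0
```

Request:
move_arm(grip=[0.5,0.5,0.5,0.5,0.5], slide=[[0,0,-0.01],[0,0,-0.02],[0,0,-0.02],[0,0,-0.02],[0,0,-0.02]], angular=[[0,0,0.05],[0,0,0.1],[0,0,0.1],[0,0,0.1],[0,0,0.1]])

```text
time: 4.98
tool_pos: [0.5513, -0.2309, 0.0905]
ee_rot: [0.001, 0.99, 0.141, 0.001]
force: [6.8, -2.0, -4.7]
opening: 0.156
gripper_force: 30.0
```

```bash
python3 - <<'E'
from h import *
tell()
E
```

```text
4.9833 tcp [ 0.5513 -0.2309  0.0905] yaw 0.2835 tz [ 0.0028 -0.0011 -1.    ] q [ 0.33  0.64 -0.01  1.78  0.01  0.72 -0.97] F [ 6.8 -2.  -4.7] [-0.48 -1.27 -0.05] open 0.15553962527114049 29.99867247417569
```

Request:
move_arm(grip=[2,3,4,5,5,5,5,5,5,5], slide=[[0,0,0],[0,0,0],[0,0,0],[0,0,0],[0,0,0],[0,0,0],[0,0,0],[0,0,0],[0,0,0],[0,0,0]], angular=[[0,0,0],[0,0,0],[0,0,0],[0,0,0],[0,0,0],[0,0,0],[0,0,0],[0,0,0],[0,0,0],[0,0,0]])

```text
time: 5.82
tool_pos: [0.55, -0.2304, 0.0903]
ee_rot: [0.0, 0.99, 0.141, -0.0]
force: [0.1, 0.5, -0.0]
opening: 0.569
gripper_force: 0.0
```

Request:
move_arm(grip=[5,5,5,5,5,5,5,5,5,5,5,5], slide=[[0,0,-1],[0,0,-3],[0,0,-6],[0,0,-9],[0,0,-12],[0,0,-14],[0,3,-15],[0,7,-15],[0,11,-15],[0,15,-15],[0,18,-15],[0,20,-15]], angular=[[0,0,0],[0,0,0],[0,0,0],[0,0,0],[0,0,0],[0,0,0],[0,0,0],[0,0,0],[0,0,0],[0,0,0],[0,0,0],[0,0,0]])

```text
time: 6.82
tool_pos: [0.6053, -0.4265, 0.2409]
ee_rot: [0.001, 0.99, 0.14, -0.0]
force: [1.2, 0.7, -0.2]
opening: 0.563
gripper_force: 0.0
```

```bash
python3 - <<'E'
from h import *
tell()
im=r.read_camera("top"); cv2.imwrite("pics/top2.png",im)
cv2.imwrite("pics/c2.png",cv2.resize(im[105:225,325:445],None,fx=5,fy=5,interpolation=cv2.INTER_CUBIC))
E
```

```text
6.8167 tcp [ 0.6053 -0.4265  0.2409] yaw 0.2809 tz [-1.0e-04 -2.2e-03 -1.0e+00] q [ 0.53  0.7   0.04  1.25 -0.02  1.19 -0.72] F [ 1.2  0.7 -0.2] [0.   0.02 0.05] open 0.563254231923218 0.0
```

View pics/c2.png

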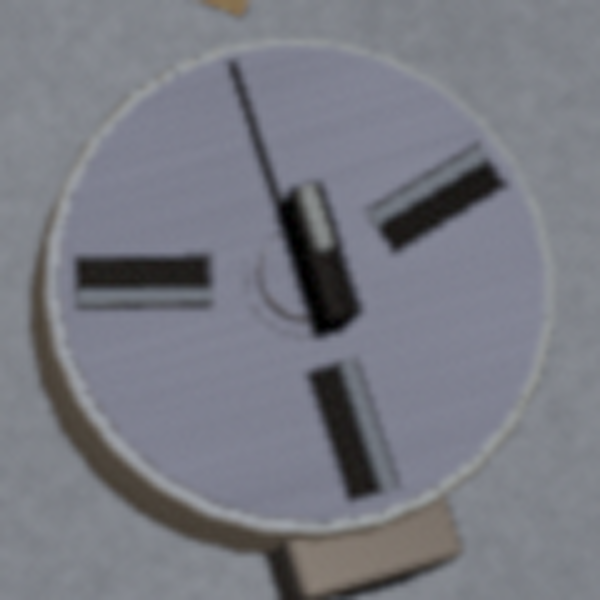

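The white line, from about (310,187) to (325,247) in the crop, now points along the release line. I'll measure the remaining angle with line fits.

```bash
python3 - <<'E'
from h import *
g=cv2.cvtColor(cv2.imread("pics/c2.png"),cv2.COLOR_BGR2GRAY)
P=lambda x,y:(325+(x+.5)/5-.5,105+(y+.5)/5-.5)
def cen(ys,xc,w,sgn,z):   # intensity-weighted centre of each row
    o=[]
    for y in ys:
        x0=int(xc(y)); s=np.arange(x0-w,x0+w+1); v=g[y,s].astype(float)*sgn; v-=v.min() if sgn>0 else np.median(v); v=np.clip(v,0,None)
        if sgn>0: v=np.clip(v-.4*v.max(),0,None)
        o.append(ray("top",P((s*v).sum()/v.sum(),y),z)[:2])
    o=np.float32(o); vx,vy,x,y=cv2.fitLine(o,cv2.DIST_HUBER,0,.01,.001).ravel(); 
    return np.arctan(vy/vx),(x,y)
print("line",cen(range(70,185),lambda y:233+(y-62)*.322,12,-1,.074))
print("white",cen(range(192,243),lambda y:309+(y-187)*.26,15,1,.1185))
# bar outline / white as min-area rect
for t in (90,110,125):
    m=np.zeros_like(g); m[175:262,290:345]=g[175:262,290:345]>t
    m[:, :]=m; 
    n,l,s,c=cv2.connectedComponentsWithStats(m); k=l[215,316]; 
    p=np.argwhere(l==k)[:,::-1]; q=np.array([ray("top",P(*a),.1185)[:2] for a in p]); w,v=np.linalg.eigh(np.cov(q.T)); print(t,k,s[k],np.arctan(v[1,1]/v[0,1]))
E
```

```text
line (np.float32(0.2893831), (np.float32(0.61427546), np.float32(-0.21099693)))
white (np.float32(0.27764753), (np.float32(0.5661315), np.float32(-0.22602898)))
90 1 [ 290  175   55   80 2461] 0.22469928460609878Traceback (most recent call last):
  File "<stdin>", line 19, in <module>
  File "h.py", line 6, in ray
    c=r.camera_info(n); d=rot(c["attitude"]).apply([(uv[0]-c["cx"])/c["fx"],(uv[1]-c["cy"])/c["fy"],1])
ValueError: time passes only in moves, steps and waits
```

The nut is within about 0.01 rad of the line and the arm is clear, so I'm handing in.

```bash
python3 -c "
from workcell import r
print(r.job_done())"
```

```text
the job is handed in; nothing more can be done
None
```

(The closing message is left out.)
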